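# Pack a four-bottle tasting crate

### The job

Make up the mixed four-bottle crate: first fit the loose cross-shaped partition into the empty crate, down on its floor with the ends between the guide dowels, then stand the four foil-sealed half bottles in it, one to a compartment, the two gold-foiled ones in diagonally opposite compartments and the two red-foiled ones in the other two. Keep the bottles upright and lower them gently to the floor of the crate: do not let them drop. Leave the opened bottle with the bare neck and cork, the steel cup and the caged bottles alone.

Things in the scene. Friction and masses are not known exactly. Their poses are not given: they have to be found in the camera images.
- crate: Open crate of pale wood, fixed, 174 (x) x 180 (y) mm outside, 156 x 156 inside; floor 8 mm thick, walls 62 high. Origin: centre of underside; z up, x and y along its walls. Mid-wall inside, on all four sides, two round-topped dowels (top 58 above the bar) leave an 18 mm gap for an end of the partition. The four compartments it makes, 73 mm square, are centred at x, y = +-41 mm.
- partition: Loose cross-shaped partition of dark wood, 0.13 kg, upright on the bar: two boards crossed at right angles along its x and y axes, each 148 mm long, 9 thick, 64 high; all four arms alike, fits in any quarter turn. Origin: centre of underside; z up. Pinch it across one arm, e.g. 42 mm from the centre. Seated, its origin is 8 mm above the crate's origin.
- red_1: Sealed half bottle with a red foil capsule, dark glass, 0.66 kg, 235 mm tall; body 58 mm in diameter up to 146 mm, neck 31 mm in diameter above that (grip the neck from above, about 200 mm up). Origin: centre of underside; z up; round, so yaw does not matter.
- red_2: The second sealed half bottle with a red foil capsule, same size and shape as red_1, same origin and axes.
- gold_1: Sealed half bottle with a gold foil capsule, otherwise the same size and shape as red_1, same origin and axes.
- gold_2: The second sealed half bottle with a gold foil capsule, same size and shape as red_1, same origin and axes.
- opened: Opened half bottle of the same size and shape, but without foil: bare dark glass neck with a pale cork pushed back in, 246 mm tall with the cork. Stands among the others; to be left alone. Origin: centre of its underside; z up.
- cup: Steel cup with a strap handle, 58 mm wide and 92 mm tall; to be left alone. Origin: on its underside; z up.

How it is judged:
By the outcome, as a careful person would: the job done as asked, in the order asked, and still so for the second after the job is handed in, with the robot touching nothing.
It also fails if it takes over 104 s, if anything falls off the work surface, if the arm or the gripper's body presses on something with over 40 N, if the wrist force passes 120 N, or if a joint passes its speed limit or range.

### The arm

A 6-joint arm with a two-finger parallel gripper is mounted at the origin on a cart in front of the work surface, level with it; the furniture and walls round the work are solid. World frame = base frame: x ahead of the robot, y to its left, z up, the work surface at z = 0. Lengths are in m, angles in rad, forces in N, time in s.
With the tool pointing down it reaches from about 0.35 to 0.85 m from the base axis. Payload 8.1 kg.
Tool frame: the origin (TCP) lies at the very end of the fingers, on their centre line; the grasp point (between the pads) lies 19 mm behind it; z points along the fingers, y is the direction in which the jaws open and shut (so a half turn about z gives the same grasp; the last joint's range is limited). The gripper opens to 93 mm and grips with 3 to 60 N. Pads are 15 mm wide; open, the fingers measure 128 mm over their backs; the gripper's body (75 mm by 188 mm) begins 65 mm behind the grasp point.
Start: joints at [1.204, 0.13, 1.488, -0, 1.523, -0.085], TCP at [0.167, 0.576, 0.219] pointing down, gripper open.
Joint ranges: [-2.96, 2.96], [-0.89, 2.26], [0.02, 2.5], [-1.34, 4.48], [0, 2.73], [-2.66, 2.66]. Speed limits (rad/s): [2.39, 2.39, 2.79, 3.14, 3.14, 3.14].

### API

Orientations are given as a rotation vector (axis times angle).
In Python, from plant import * gives the robot as it stands.
- The arm moves only by the tool apply_moves, never from a script. Its argument "commands" is one flat list of numbers, 7 for each row, row after row: the shift along the world's x, y, z in cm, then the turn, a rotation vector about the world's x, y, z in rad, then the finger opening in cm, from 0 to 9.3. A call has 1 to 8 rows; each row shifts and turns the pose as measured when the row begins; what a row does not reach is not made up. A row lasts 1/8 s, in which the tool goes at most 62.5 mm and 10.7 degrees, less where a joint would pass 70% of its speed; a pose out of reach is approached as far as the arm can. A call with a gripper value outside its range is refused whole. The fingers move at their own pace and stop on an object; "squeeze" is the grip in N (left out, the last holds). Time passes only in rows, so rows that do not move let the fingers close. It gives the time, the measured TCP pose, the force and the opening at its end, in the units of the state.
- read_state(): the state, without advancing time (a new reading comes with each control period).
- read_camera(name): name is "scene" or "top"; returns (picture, depth): 384x512x3 uint8, blue, green, red; 384x512 float32, m along the optical axis (not along the pixel's ray), 0 where there is no reading.
- camera_model(name): a dict with "intrinsics" (3x3 intrinsics, pixels), "dist_coeffs" ([k1, k2, p1, p2, k3] as OpenCV has them; the pictures are not rectified), "R" (3x3) and "t" (3): a world point X has camera coordinates R X + t. Camera axes: x right, y down, z forward; pixel columns grow to the right and rows downward; lengths in m; the calibration is good to about 2 mm. A picture is of the moment at which its call begins. camera_model takes no time and is no camera call.
- close_job(): hands the job in, once; it reports no verdict.
Trained networks look in the newest picture that a camera, given by its name, has taken for a name from the list of things; names that differ only in an ending like _2 or _b are one class to them, and where a whole thing is asked for, a point or a joint stands for the part that bears it (a point fixed in the world has none). Each returns a list of dicts, best first, with "conf" (0 to 1); they miss things now and then, are a little off and sometimes report something else, mostly with a low value. They report only what shows in the picture. A call takes as long as a camera call.
- find_in(query, camera): "point" ([x, y, z] in m, in the coordinates of the camera as it stood for that picture, good to about 4 mm: the middle of the surface that is visible of it).
- cut_out(query, camera): "mask" (384x512 bool, what is visible of it).
- spot_point(query, camera): "point" ([x, y, z] in m, in the coordinates of the camera as it stood for that picture, good to about 4 mm: a listed point, or the origin of a listed thing).
The state is a dict: "t": time; "q": joint angles; "dq": joint speeds; "joint_torque": joint torques, N m; "tool_pos": TCP position; "orientation": TCP orientation; "force": force on the tool from outside, world axes, zero at the start; "wrist_torque": the same for the moment, N m; "opening": finger opening in m.
Only numpy, scipy, OpenCV 4.12 (cv2) and the standard library are available. Lean on these libraries where they do the work, as an engineer would, in place of code of your own. Each camera call takes 0.05 s, during which the arm holds its last target. There are 200 camera calls.

## Working session

There is one attempt and no reset: what is moved stays moved. The work goes in short steps, Python scripts to look and compute and a tool call to move; the robot and the scene stay as the last step left them, time stands still between calls to the robot, and variables do not carry over. Pictures are saved under pics/ and viewed, about 12 in all and at most 16, crops included, and the job is handed in when it is done.

Besides the shell and the picture viewer there is one more tool, called after "Emit:" as name(argument=value, ...) on one line, values as JSON. apply_moves: Moves the arm, as the interface text tells. Its arguments: {"type":"object","properties":{"commands":{"type":"array"},"squeeze":{"type":"number"}},"required":["commands"]}

```bash
mkdir -p pics
cat > h.py <<'E'
from plant import *
import numpy as np, cv2
def w(p,cam):
    m=camera_model(cam); return np.array(m["R"]).T@(np.array(p)-np.array(m["t"]))
def cloud(cam,depth):
    m=camera_model(cam);K=np.array(m["intrinsics"],float);D=np.array(m["dist_coeffs"],float)
    v,u=np.mgrid[0:384,0:512]
    n=cv2.undistortPoints(np.stack([u.ravel(),v.ravel()],1).astype(np.float64)[:,None],K,D)[:,0]
    z=depth.ravel()
    P=np.c_[n*z[:,None],z]
    P=(P-np.array(m["t"]))@np.array(m["R"])
    P[z==0]=np.nan
    return P.reshape(384,512,3)
E
python3 - <<'E'
from h import *
s=read_state();print(s)
for c in("scene","top"):
    p,d=read_camera(c);cv2.imwrite(f"pics/{c}0.png",p);np.save(c+"_d.npy",d)
    m=camera_model(c);print(c,np.round(-np.array(m["R"]).T@np.array(m["t"]),3),(d>0).mean())
    for q in("crate","partition","red_1","gold_1","opened","cup"):
        print(q,[(np.round(w(r["point"],c),3).tolist(),round(r["conf"],2)) for r in spot_point(q,c)])
E
```

```text
{'t': 0.0, 'q': array([ 1.20361075e+00,  1.31181148e-01,  1.48926916e+00,  2.58524597e-05,
        1.52299117e+00, -8.53758658e-02]), 'dq': array([ 0.00130456,  0.00086956, -0.00084084, -0.00035776,  0.00150383,
       -0.00084196]), 'joint_torque': array([-1.67145681e-04, -5.59815681e+01, -4.91773975e+01,  7.69777433e-02,
        3.48599965e-02, -9.57563475e-05]), 'tool_pos': array([0.16660806, 0.57581527, 0.21758107]), 'orientation': array([-4.41142309e-01, -3.11002022e+00,  2.82059405e-03]), 'force': array([-0.22615575, -0.37153474,  0.59923206]), 'wrist_torque': array([-0.02020683,  0.03678406,  0.0409315 ]), 'opening': 0.09321697039945531}
scene [ 0.096 -1.01   0.55 ] 0.9950663248697916
crate [([0.506, -0.027, 0.001], 0.74)]
partition [([0.476, -0.398, 0.004], 0.67), ([0.437, 0.258, 0.002], 0.58)]
red_1 [([0.586, -0.263, 0.004], 0.98), ([0.635, 0.19, -0.001], 0.97)]
gold_1 [([0.697, -0.127, 0.003], 0.94), ([0.455, -0.281, 0.001], 0.91)]
opened [([0.695, 0.075, -0.001], 0.58), ([0.631, 0.191, -0.001], 0.21)]
cup [([0.478, -0.399, -0.0], 0.59)]
top [ 0.347 -0.058  1.35 ] 0.9961191813151041
crate [([0.509, -0.023, -0.0], 0.74)]
partition [([0.445, 0.257, -0.0], 0.59)]
red_1 [([0.589, -0.26, 0.0], 0.89), ([0.636, 0.195, 0.003], 0.68)]
gold_1 [([0.457, -0.281, -0.001], 0.68), ([0.693, -0.126, -0.001], 0.58)]
opened [([0.696, 0.072, -0.001], 0.64)]
cup [([0.476, -0.399, -0.002], 0.79)]
```

View pics/scene0.png

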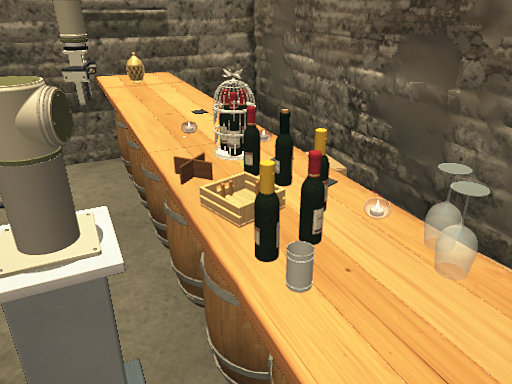

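View pics/top0.png

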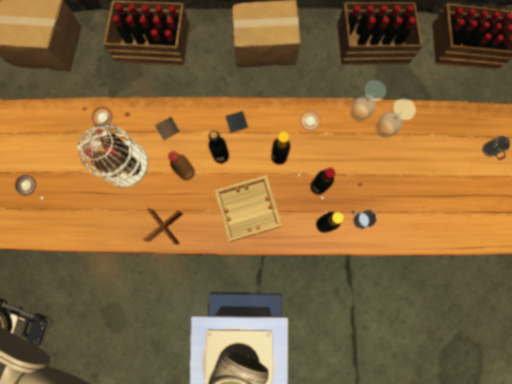

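Run:
```python
from h import *
d=np.load("top_d.npy");P=cloud("top",d);X=P.reshape(-1,3);X=X[~np.isnan(X[:,0])]
def sel(cx,cy,r,z0,z1):
    return X[(np.hypot(X[:,0]-cx,X[:,1]-cy)<r)&(X[:,2]>z0)&(X[:,2]<z1)]
def fit(S,sq=True):
    return cv2.minAreaRect((S[:,:2]*1000).astype(np.float32)),len(S)
S=sel(.508,-.025,.15,.052,.07);print("crate",fit(S),np.median(S[:,2]))
S=sel(.445,.257,.11,.055,.075);print("part",fit(S),np.median(S[:,2]))
np.save("part.npy",S)
# cross fit
from scipy.optimize import minimize
def cost(p):
    c,s=np.cos(p[2]),np.sin(p[2]);x=(S[:,0]-p[0])*c+(S[:,1]-p[1])*s;y=-(S[:,0]-p[0])*s+(S[:,1]-p[1])*c
    return np.minimum(np.minimum(abs(x),abs(y)),.02).mean()+np.maximum(abs(x),abs(y)).clip(.074).mean()*3
best=min((minimize(cost,[.443,.257,a],method="Nelder-Mead",options=dict(maxiter=2000,xatol=1e-6,fatol=1e-9)) for a in np.arange(-.78,.78,.1)),key=lambda r:r.fun)
print("cross",best.x,best.fun)
for n,c in dict(red_a=(.588,-.261),red_b=(.636,.193),gold_a=(.695,-.126),gold_b=(.456,-.281),opened=(.696,.073),cup=(.477,-.399)).items():
    S=sel(*c,.045,.215,.26)
    print(n,len(S),S.mean(0).round(4) if len(S) else"",(np.ptp(S,axis=0)*1000).round() if len(S) else "")
# other tall things
H=X[(X[:,2]>.08)];
g=np.unique(np.round(H[:,:2]/.05).astype(int),axis=0)*5
print(g.tolist())
```

```text
crate (((506.8408203125, -22.942222595214844), (174.4998779296875, 180.34596252441406), 17.089693069458008), 759) 0.06117607280051828
part (((443.6431884765625, 255.05487060546875), (107.71823120117188, 108.41712951660156), 86.95050811767578), 275) 0.06316350040077914
cross [ 0.44324829  0.25604438 -0.85387574] 0.22447506372028508
red_a 93 [ 0.588  -0.2627  0.2325] [29. 28. 24.]
red_b 94 [0.6336 0.1896 0.2332] [28. 29. 20.]
gold_a 115 [ 0.6906 -0.1277  0.2334] [29. 32. 26.]
gold_b 117 [ 0.4573 -0.281   0.2348] [31. 33. 23.]
opened 112 [0.6914 0.0728 0.238 ] [32. 32. 33.]
cup 0  
[[0, 5], [5, -10], [5, -5], [5, 0], [5, 5], [10, -5], [10, 0], [10, 5], [10, 25], [10, 30], [10, 35], [10, 40], [10, 50], [10, 55], [15, 30], [15, 35], [15, 40], [15, 50], [15, 55], [15, 60], [15, 65], [20, 40], [20, 45], [20, 50], [20, 55], [20, 60], [20, 65], [45, -45], [45, -40], [45, -30], [45, -25], [50, -45], [50, -40], [50, -30], [50, -25], [55, -30], [55, -25], [60, -30], [60, -25], [60, 15], [60, 20], [60, 35], [60, 40], [60, 45], [60, 50], [65, -15], [65, -10], [65, 5], [65, 10], [65, 15], [65, 20], [65, 35], [65, 40], [65, 45], [65, 50], [70, -90], [70, -85], [70, -15], [70, -10], [70, 5], [70, 10], [70, 35], [70, 40], [70, 45], [70, 50], [75, -95], [75, -90], [75, -85], [75, -55], [75, -50], [75, 35], [75, 40], [75, 45], [80, -55], [80, -50], [80, -45], [80, -40], [85, -55], [85, -50], [85, -45], [85, -40], [90, -45], [90, -40]]
```

The scene shows the crate at about px (248,208) in the top view, the cross at (163,225), the golds at (282,140) and (337,218), the reds at (181,165) and (328,175), the opened bottle at (218,148), the cup at (365,219) and the cage on the left. The network positions agree with the pictures. I'll head to the partition and refine the yaws.

Emit:
apply_moves(commands=[3.06,-4.34,-0.6,0,0,0.125,6,3.06,-4.34,-0.6,0,0,0.125,6,3.06,-4.34,-0.6,0,0,0.125,6,3.06,-4.34,-0.6,0,0,0.125,6,3.06,-4.34,-0.6,0,0,0.125,6,3.06,-4.34,-0.6,0,0,0.125,6,3.06,-4.34,-0.6,0,0,0.125,6,3.06,-4.34,-0.6,0,0,0.125,6], squeeze=25)

```text
t: 1.7
tool_pos: [0.4158, 0.2215, 0.171]
orientation: [-1.159, 2.916, 0.005]
force: [-0.4, 0.6, -0.6]
opening: 0.06
```

```bash
cat >> h.py <<'E'
from scipy.spatial.transform import Rotation as Ro
def st():
    s=read_state();R=Ro.from_rotvec(s["orientation"]).as_matrix()
    print("t",round(s["t"],2),"pos",s["tool_pos"].round(4),"jaw",round(np.degrees(np.arctan2(R[1,1],R[0,1])),1),"z",R[:,2].round(3),"F",s["force"].round(1),"open",round(s["opening"],4),"q",s["q"].round(2));return s
def goto(x,y,z,jaw=None):
    s=read_state();d=np.array([x,y,z])-s["tool_pos"];R=Ro.from_rotvec(s["orientation"]).as_matrix()
    out="d_cm %s"%(d*100).round(2)
    if jaw is not None:
        a=np.radians(jaw);yy=np.array([np.cos(a),np.sin(a),0]);T=np.c_[np.cross(yy,[0,0,-1]),yy,[0,0,-1]]
        out+=" rot %s"%Ro.from_matrix(T@R.T).as_rotvec().round(3)
    print(out)
E
python3 - <<'E'
from h import *
from scipy.optimize import minimize
st();goto(.4116,.2284,.10,131.1)
d=np.load("top_d.npy");P=cloud("top",d);X=P.reshape(-1,3);X=X[~np.isnan(X[:,0])]
S=X[(np.hypot(X[:,0]-.507,X[:,1]+.023)<.14)&(X[:,2]>.0595)&(X[:,2]<.066)]
def cost(p):
    c,s=np.cos(p[2]),np.sin(p[2]);x=(S[:,0]-p[0])*c+(S[:,1]-p[1])*s;y=-(S[:,0]-p[0])*s+(S[:,1]-p[1])*c
    return np.minimum(abs(np.maximum(abs(x)-.0825,abs(y)-.084)),.01).mean()
for a in(.22,.26,.3):
    r=min((minimize(cost,[.507+i,-.023+j,a],method="Nelder-Mead",options=dict(xatol=1e-6,fatol=1e-9)) for i in(-.002,.002) for j in(-.002,.002)),key=lambda r:r.fun);print(len(S),r.x,r.fun,np.degrees(r.x[2]))
S2=np.load("part.npy");print(len(S2),np.ptp(S2,axis=0))
E
```

```text
t 1.7 pos [0.4158 0.2215 0.171 ] jaw 133.4 z [ 0.002  0.005 -1.   ] F [-0.4  0.6 -0.6] open 0.06 q [ 0.38 -0.2   1.9   0.    1.44 -1.95]
d_cm [-0.42  0.69 -7.1 ] rot [-0.005  0.002 -0.04 ]
515 [ 0.50663362 -0.02301422  0.29324663] 0.0027674851700787506 16.80179448301882
515 [ 0.50663362 -0.02301413  0.29324536] 0.0027674851455687633 16.801721748409722
515 [ 0.50663364 -0.02301408  0.29324452] 0.0027674851765642776 16.801673259048687
275 [0.11324258 0.11262366 0.01572921]
```

Emit:
apply_moves(commands=[-0.42,0.69,-5,-0.005,0.002,-0.04,6,0,0,-5,0,0,0,6,0,0,-3,0,0,0,6,0,0,-1.4,0,0,0,6,0,0,0,0,0,0,0,0,0,0,0,0,0,0,0,0,0,0,0,0,0,0,0,0,0,0,0,0], squeeze=25)

```text
t: 2.7
tool_pos: [0.4184, 0.2256, 0.0292]
orientation: [-1.09, 2.934, -0.002]
force: [0.4, -0.5, -0.2]
opening: 0.0246
```

Run:
```python
from h import *
st();goto(.4116,.2284,.028,131.1)
```

```text
t 2.7 pos [0.4184 0.2256 0.0292] jaw 130.8 z [ 0.011  0.003 -1.   ] F [ 0.4 -0.5 -0.2] open 0.0246 q [ 0.39 -0.03  2.02 -0.    1.14 -1.89]
d_cm [-0.68  0.28 -0.12] rot [-0.003  0.011  0.006]
```

Emit:
apply_moves(commands=[-0.68,0.28,-0.1,-0.003,0.011,0.006,2.5,0,0,0,0,0,0,2.2])

```text
t: 2.95
tool_pos: [0.4117, 0.2289, 0.0291]
orientation: [-1.103, 2.94, 0.0]
force: [-0.1, -0.1, 0.7]
opening: 0.0229
```

Run:
```python
from h import *
st();goto(.4116,.2284,.028,131.1)
```

```text
t 2.95 pos [0.4117 0.2289 0.0291] jaw 131.1 z [ 0.001  0.    -1.   ] F [-0.1 -0.1  0.7] open 0.0229 q [ 0.4  -0.04  2.02  0.    1.15 -1.89]
d_cm [-0.01 -0.05 -0.11] rot [-0.     0.001 -0.001]
```

Emit:
apply_moves(commands=[0,0,0,0,0,0,0,0,0,0,0,0,0,0,0,0,0,0,0,0,0,0,0,0,0,0,0,0,0,0,3,0,0,0,0,0,0,4,0,0,0,0,0,0,4,0,0,0,0,0,0,0,0,0,0,0], squeeze=35)

```text
t: 3.95
tool_pos: [0.4094, 0.2277, 0.14]
orientation: [1.102, -2.938, 0.0]
force: [-0.0, 0.1, -2.0]
opening: 0.0088
```

Run:
```python
from h import *
a=np.radians(16.9)
st();goto(.5066-.042*np.cos(a),-.023-.042*np.sin(a),.14,106.9)
```

```text
t 3.95 pos [0.4094 0.2277 0.14  ] jaw 131.1 z [-0.004 -0.002 -1.   ] F [-0.   0.1 -2. ] open 0.0088 q [ 0.4  -0.18  1.94 -0.    1.39 -1.89]
d_cm [  5.7  -26.29   0.  ] rot [ 0.001 -0.004 -0.423]
```

Emit:
apply_moves(commands=[0.71,-3.29,0,0,0,-0.053,0,0.71,-3.29,0,0,0,-0.053,0,0.71,-3.29,0,0,0,-0.053,0,0.71,-3.29,0,0,0,-0.053,0,0.71,-3.29,0,0,0,-0.053,0,0.71,-3.29,0,0,0,-0.053,0,0.71,-3.29,0,0,0,-0.053,0,0.5,-2.2,0,0,0,-0.04,0])

```text
t: 4.95
tool_pos: [0.4574, -0.0315, 0.127]
orientation: [0.462, -3.087, -0.008]
force: [0.2, -0.9, -0.7]
opening: 0.0086
```

Run:
```python
from h import *
a=np.radians(16.9)
st();goto(.5066-.042*np.cos(a),-.023-.042*np.sin(a),.14,106.9)
```

```text
t 4.95 pos [ 0.4574 -0.0315  0.127 ] jaw 107.0 z [-0.02   0.002 -1.   ] F [ 0.2 -0.9 -0.7] open 0.0086 q [-0.18 -0.18  1.96 -0.    1.38 -2.05]
d_cm [ 0.9  -0.37  1.3 ] rot [-0.002 -0.02  -0.002]
```

Emit:
apply_moves(commands=[0.9,-0.37,1.3,-0.002,-0.02,-0.002,0,0,0,0,0,0,0,0,0,0,0,0,0,0,0])

```text
t: 5.32
tool_pos: [0.4651, -0.0353, 0.1376]
orientation: [0.46, -3.104, -0.003]
force: [-0.5, 0.4, -0.6]
opening: 0.0088
```

Run:
```python
from h import *
from scipy.optimize import minimize
a=np.radians(16.9)
s=st();goto(.5066-.042*np.cos(a),-.023-.042*np.sin(a),.14,106.9)
out=[]
for c in("top","scene"):
    p,d=read_camera(c);out.append(p)
    P=cloud(c,d)
    print(c,[(w(r["point"],c).round(4),round(r["conf"],2)) for r in spot_point("partition",c)])
    X=P.reshape(-1,3);X=X[~np.isnan(X[:,0])]
    S=X[(np.hypot(X[:,0]-.507,X[:,1]+.023)<.1)&(X[:,2]>.165)&(X[:,2]<.185)]
    print(len(S),np.percentile(S[:,2],[5,50,95]))
    if c=="top":
        def cost(p):
            cc,ss=np.cos(p[2]),np.sin(p[2]);x=(S[:,0]-p[0])*cc+(S[:,1]-p[1])*ss;y=-(S[:,0]-p[0])*ss+(S[:,1]-p[1])*cc
            return np.minimum(np.minimum(abs(x),abs(y)),.02).mean()+(np.maximum(abs(x),abs(y))-.074).clip(0).mean()*3
        r=minimize(cost,[.507,-.023,.3],method="Nelder-Mead",options=dict(xatol=1e-6,fatol=1e-9));print(r.x,np.degrees(r.x[2]),r.fun)
im=np.hstack([cv2.resize(out[0][150:260,190:310],(480,440),interpolation=2),cv2.resize(out[1][110:240,140:300],(320*440//260,440))[:, :318]])
cv2.imwrite("pics/p2.png",im)
```

```text
t 5.33 pos [ 0.4651 -0.0353  0.1376] jaw 106.9 z [-0.004  0.001 -1.   ] F [-0.5  0.4 -0.6] open 0.0088 q [-0.19 -0.18  1.94  0.    1.38 -2.05]
d_cm [0.13 0.01 0.24] rot [-0.001 -0.004  0.001]
top []
3 [0.17027521 0.1716843  0.17387421]
[ 0.49319387 -0.02293623  0.31159752] 17.853222666732243 0.001894325078240679
scene [(array([ 0.4987, -0.0234,  0.1092]), 0.59)]
321 [0.16570228 0.17296138 0.18165342]
```

View pics/p2.png

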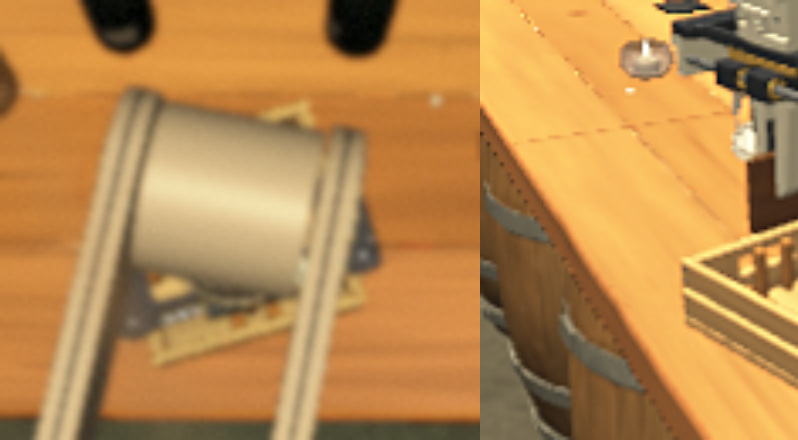

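The arm blocks the top view, while the scene view shows the partition hanging above the crate. I'll fit the partition and the crate in that same camera with a signed-distance fit.

```bash
cat >> h.py <<'E'
def box(q,h): 
    a=abs(q)-h; return np.linalg.norm(a.clip(0),axis=1)+a.max(1).clip(max=0)
def cross_sdf(P,p):
    c,s=np.cos(p[2]),np.sin(p[2]);d=P[:,:2]-p[:2];x=d@[c,s];y=d@[-s,c];q=np.c_[x,y,P[:,2]-p[3]-.032]
    return np.minimum(box(q,[.074,.0045,.032]),box(q,[.0045,.074,.032]))
def crate_sdf(P,p):
    c,s=np.cos(p[2]),np.sin(p[2]);d=P[:,:2]-p[:2];x=d@[c,s];y=d@[-s,c];z=P[:,2]-p[3]
    f=lambda cx,cy,cz,h:box(np.c_[x-cx,y-cy,z-cz],h)
    return np.min([f(0,0,.004,[.087,.09,.004])]+[f(k*.0825,0,.031,[.0045,.09,.031]) for k in(-1,1)]+[f(0,k*.084,.031,[.087,.006,.031]) for k in(-1,1)],0)
from scipy.optimize import least_squares
def fit(sdf,S,p0):
    r=least_squares(lambda p:sdf(S,p),p0,loss="soft_l1",f_scale=.002,x_scale=[.01,.01,.05,.01]);return r.x,np.median(abs(r.fun))
def mask_pts(q,c,P):
    r=cut_out(q,c)
    if not r: return np.zeros((0,3))
    m=cv2.erode(r[0]["mask"].astype(np.uint8),np.ones((3,3)))>0
    X=P[m];return X[~np.isnan(X[:,0])]
E
python3 - <<'E'
from h import *
p,d=read_camera("scene");P=cloud("scene",d)
S=mask_pts("partition","scene",P);S=S[(S[:,2]>.1)&(S[:,2]<.19)];print(len(S))
print("part",fit(cross_sdf,S,[.5066,-.023,.295,.108]))
C=mask_pts("crate","scene",P);C=C[(C[:,2]>.004)&(C[:,2]<.075)];print(len(C))
print("crate",fit(crate_sdf,C,[.5066,-.023,.295,0]))
st()
E
```

```text
760
part (array([ 0.50695134, -0.02320354,  0.29068131,  0.11033627]), np.float64(0.0008725268602868175))
2062
crate (array([ 0.5076961 , -0.02558259,  0.2938764 ,  0.00253137]), np.float64(0.000979329651712481))
t 5.67 pos [ 0.4655 -0.0358  0.1382] jaw 106.8 z [-0.003  0.001 -1.   ] F [-0.  -0.1 -1.4] open 0.0089 q [-0.19 -0.18  1.94  0.    1.38 -2.05]
```

Emit:
apply_moves(commands=[0.1,-0.2,-1.5,0,0.003,0,0,0,0,-1.5,0,0,0,0,0,0,-1,0,0,0,0,0,0,0,0,0,0,0,0,0,0,0,0,0,0])

```text
t: 6.3
tool_pos: [0.4654, -0.0377, 0.0939]
orientation: [0.458, -3.1, -0.004]
force: [0.9, 0.1, -1.1]
opening: 0.0089
```

Run:
```python
from h import *
p,d=read_camera("scene");P=cloud("scene",d)
S=mask_pts("partition","scene",P);S=S[(S[:,2]>.066)&(S[:,2]<.15)];print(len(S))
x,e=fit(cross_sdf,S,[.5066,-.023,.295,.068]);print("part",x,e)
C=mask_pts("crate","scene",P);C=C[(C[:,2]>.004)&(C[:,2]<.075)]
y,e=fit(crate_sdf,C,[.5066,-.023,.295,0]);print("crate",y,e,(y-x)*100)
st()
```

```text
752
part [ 0.50696912 -0.02530972  0.29054292  0.06647628] 0.0009414645695845036
crate [ 0.50760815 -0.02510645  0.29359049  0.0024075 ] 0.000826127126762955 [ 0.06390316  0.02032663  0.30475709 -6.40687806]
t 6.45 pos [ 0.4657 -0.0377  0.0943] jaw 106.8 z [-0.008  0.001 -1.   ] F [ 0.3  0.4 -1.5] open 0.0089 q [-0.19 -0.13  1.98 -0.    1.3  -2.05]
```

Emit:
apply_moves(commands=[0.06,0,-1,0,-0.007,0,0,0,0,-1,0,0,0,0,0,0,-1,0,0,0,0,0,0,-1,0,0,0,0,0,0,-0.7,0,0,0,0,0,0,-0.4,0,0,0,0])

```text
t: 7.2
tool_pos: [0.4664, -0.0377, 0.0399]
orientation: [-0.46, 3.107, 0.002]
force: [0.2, 0.3, -2.1]
opening: 0.0088
```

Run:
```python
from h import *
st()
```

```text
t 7.2 pos [ 0.4664 -0.0377  0.0399] jaw 106.8 z [ 0.     0.001 -1.   ] F [ 0.2  0.3 -2.1] open 0.0088 q [-0.19 -0.06  2.03  0.    1.18 -2.06]
```

Emit:
apply_moves(commands=[0,0,-0.2,0,0,0,0,0,0,-0.15,0,0,0,0,0,0,0,0,0,0,0])

```text
t: 7.58
tool_pos: [0.4668, -0.0378, 0.0376]
orientation: [-0.46, 3.107, 0.001]
force: [0.3, 0.4, -2.0]
opening: 0.0089
```

Run:
```python
from h import *
st()
```

```text
t 7.58 pos [ 0.4668 -0.0378  0.0376] jaw 106.8 z [ 0.001  0.001 -1.   ] F [ 0.3  0.4 -2. ] open 0.0089 q [-0.19 -0.06  2.03  0.    1.17 -2.06]
```

Emit:
apply_moves(commands=[0,0,-0.12,0,0,0,0,0,0,-0.1,0,0,0,0,0,0,0,0,0,0,0])

```text
t: 7.95
tool_pos: [0.4675, -0.0379, 0.0373]
orientation: [-0.46, 3.106, 0.001]
force: [0.1, 0.5, -1.2]
opening: 0.0087
```

Run:
```python
from h import *
st()
```

```text
t 7.95 pos [ 0.4675 -0.0379  0.0373] jaw 106.8 z [ 0.002  0.001 -1.   ] F [ 0.1  0.5 -1.2] open 0.0087 q [-0.19 -0.05  2.02  0.    1.17 -2.06]
```

Emit:
apply_moves(commands=[0,0,0,0,0,0,2.5,0,0,0,0,0,0,2.5,0,0,3,0,0,0,2.5,0,0,5,0,0,0,6,0,0,6,0,0,0,6,0,0,6,0,0,0,6,2,3,5,0,0,0,6,2.5,4,1,0,0,0,6])

```text
t: 8.95
tool_pos: [0.5099, 0.0319, 0.3041]
orientation: [-0.452, 3.108, 0.002]
force: [0.2, -0.7, -0.6]
opening: 0.06
```

Emit:
apply_moves(commands=[2.5,4,0,0,0,0,6,2.5,4,0,0,0,0,6,2.5,4,0,0,0,0,6,2,3,0,0,0,0,6,0,0,0,0,0,0,6])

```text
t: 9.57
tool_pos: [0.6096, 0.1897, 0.3052]
orientation: [-0.454, 3.103, 0.001]
force: [-0.2, -0.8, -0.1]
opening: 0.06
```

Run:
```python
from h import *
st();goto(.6345,.191,.27,107)
for c,o in(("top",0),("scene",0)):
    p,d=read_camera(c);P=cloud(c,d);cv2.imwrite(f"pics/{c}3.png",p)
    C=mask_pts("crate",c,P);C=C[(C[:,2]>.004)&(C[:,2]<.075)]
    y,e=fit(crate_sdf,C,[.507,-.024,.294,0]);print(c,"crate",y.round(4),e)
    S=mask_pts("partition",c,P);S=S[(S[:,2]>.02)&(S[:,2]<.1)]
    if len(S)>30: x,e=fit(cross_sdf,S,[.507,-.024,.294,.008]);print("part",len(S),x.round(4),e)
    for q in("red_1","gold_1"):print(q,[(np.round(w(r["point"],c),3).tolist(),round(r["conf"],2)) for r in spot_point(q,c)])
a=cv2.imread("pics/top3.png");b=cv2.imread("pics/scene3.png")
cv2.imwrite("pics/c3.png",np.hstack([cv2.resize(a[160:260,200:300],(400,400)),cv2.resize(b[140:240,170:270],(400,400))]))
```

```text
t 9.57 pos [0.6096 0.1897 0.3052] jaw 106.7 z [ 0.006  0.002 -1.   ] F [-0.2 -0.8 -0.1] open 0.06 q [ 0.22  0.21  1.24  0.    1.68 -1.64]
d_cm [ 2.49  0.13 -3.52] rot [-0.002  0.006  0.006]
top crate [ 0.507 -0.024  0.294  0.   ] nan
part 156 [ 0.5095 -0.0251  0.2966  0.0086] 0.000915784423484819
red_1 [([0.637, 0.194, 0.001], 0.8), ([0.587, -0.263, 0.0], 0.56)]
gold_1 [([0.455, -0.282, -0.002], 0.87), ([0.691, -0.127, -0.002], 0.85)]
scene crate [ 0.5077 -0.0254  0.2947  0.002 ] 0.0009036773953474643
part 561 [ 0.5092 -0.0256  0.2916  0.0102] 0.0008888310277480804
red_1 [([0.588, -0.262, 0.004], 0.79), ([0.633, 0.19, -0.003], 0.72)]
gold_1 [([0.454, -0.281, -0.002], 0.9), ([0.696, -0.131, 0.004], 0.61)]
  return _methods._mean(a, axis=axis, dtype=dtype,
  ret = ret.dtype.type(ret / rcount)
```

View pics/c3.png

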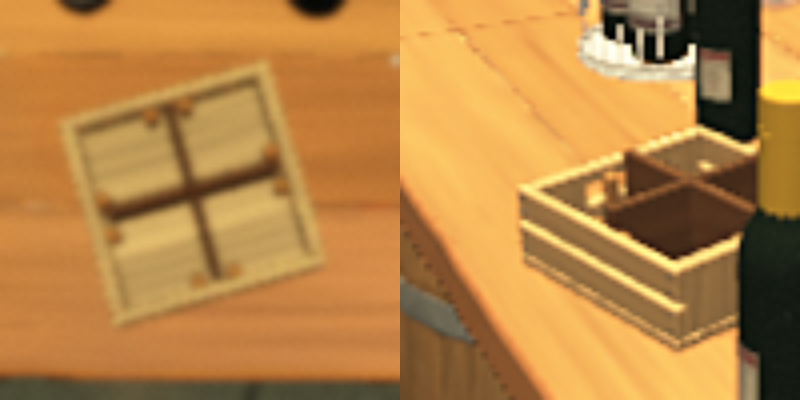

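The partition is down and seated between the dowels (all four ends, crop around px (195,190)), at 8.2 mm above the crate origin. Next is red_b.

Emit:
apply_moves(commands=[2.5,0.15,0,-0.002,0.006,0.006,6,0,0,0,0,0,0,6])

```text
t: 10.32
tool_pos: [0.6342, 0.1879, 0.3073]
orientation: [-0.459, 3.106, -0.001]
force: [0.5, 1.0, -0.0]
opening: 0.0599
```

Run:
```python
from h import *
st();goto(.635,.1915,.182,107)
```

```text
t 10.32 pos [0.6342 0.1879 0.3073] jaw 106.8 z [ 0.002 -0.    -1.   ] F [ 0.5  1.  -0. ] open 0.0599 q [ 0.21  0.28  1.16 -0.    1.7  -1.65]
d_cm [  0.08   0.36 -12.53] rot [0.    0.002 0.004]
```

Emit:
apply_moves(commands=[0.1,0.36,-3,0,0.002,0.004,6,0,0,-3,0,0,0,6,0,0,-3,0,0,0,6,0,0,-2.5,0,0,0,6,0,0,0,0,0,0,6])

```text
t: 10.95
tool_pos: [0.6329, 0.1912, 0.1916]
orientation: [-0.463, 3.105, 0.001]
force: [-1.0, 0.9, 0.7]
opening: 0.0597
```

Run:
```python
from h import *
st();goto(.635,.1915,.182,107)
```

```text
t 10.95 pos [0.6329 0.1912 0.1916] jaw 107.0 z [ 0.002  0.001 -1.   ] F [-1.   0.9  0.7] open 0.0597 q [ 0.22  0.3   1.34  0.    1.5  -1.65]
d_cm [ 0.21  0.03 -0.96] rot [-0.001  0.002  0.001]
```

Emit:
apply_moves(commands=[0.1,0,-0.9,0,0,0,6,0,0,0,0,0,0,4,0,0,0,0,0,0,3.4,0,0,0,0,0,0,2,0,0,0,0,0,0,0,0,0,0,0,0,0,0,0,0,0,0,0,0,0], squeeze=40)

```text
t: 11.82
tool_pos: [0.6358, 0.1916, 0.1874]
orientation: [-0.462, 3.098, 0.002]
force: [-0.3, -0.4, -0.3]
opening: 0.0298
```

Run:
```python
from h import *
st()
```

```text
t 11.82 pos [0.6358 0.1916 0.1874] jaw 107.0 z [ 0.009  0.002 -1.   ] F [-0.3 -0.4 -0.3] open 0.0298 q [ 0.22  0.31  1.34  0.    1.48 -1.65]
```

Emit:
apply_moves(commands=[0,0,1,0,0,0,0,0,0,2,0,0,0,0,0,0,3,0,0,0,0,0,0,3,0,0,0,0,0,0,2,0,0,0,0,-1.5,-2,0,0,0,0,0,-2,-3.2,0,0,0,0,0,-2,-3.2,0,0,0,0,0])

```text
t: 12.82
tool_pos: [0.5773, 0.1075, 0.3044]
orientation: [-0.468, 3.102, 0.002]
force: [0.2, -0.8, -7.3]
opening: 0.0302
```

Run:
```python
from h import *
st();goto(.535,.0265,.295,107)
```

```text
t 12.82 pos [0.5773 0.1075 0.3044] jaw 107.2 z [ 0.005  0.002 -1.   ] F [ 0.2 -0.8 -7.3] open 0.0302 q [ 0.1   0.07  1.4   0.    1.67 -1.77]
d_cm [-4.23 -8.1  -0.94] rot [-0.002  0.005 -0.003]
```

Emit:
apply_moves(commands=[-1.6,-3,0,0,0,0,0,-1.5,-3,0,0,0,0,0,-0.6,-1.2,0,0,0,0,0,0,0,0,0,0,0,0,0,0,0,0,0,0,0])

```text
t: 13.45
tool_pos: [0.5383, 0.0326, 0.3098]
orientation: [-0.465, 3.098, 0.001]
force: [0.2, -0.3, -8.3]
opening: 0.0299
```

Run:
```python
from h import *
st();goto(.535,.0265,.1954,107)
for c in("scene","top"):
    p,d=read_camera(c);P=cloud(c,d);cv2.imwrite(f"pics/{c}4.png",p)
    C=mask_pts("crate",c,P);C=C[(C[:,2]>.004)&(C[:,2]<.075)]
    if len(C)>50: print(c,fit(crate_sdf,C,[.507,-.024,.294,0]))
    for q in("red_1",):print(q,[(np.round(w(r["point"],c),3).tolist(),round(r["conf"],2)) for r in spot_point(q,c)])
```

```text
t 13.45 pos [0.5383 0.0326 0.3098] jaw 107.1 z [ 0.009  0.002 -1.   ] F [ 0.2 -0.3 -8.3] open 0.0299 q [-0.04 -0.06  1.52  0.    1.67 -1.9 ]
d_cm [ -0.33  -0.61 -11.44] rot [-0.002  0.009 -0.001]
scene (array([ 0.50765197, -0.02528631,  0.29531894,  0.00227724]), np.float64(0.0009528851881662696))
red_1 [([0.588, -0.262, 0.001], 0.83), ([0.535, 0.032, 0.121], 0.72)]
top (array([ 5.07328923e-01, -2.17970798e-02,  2.83468195e-01, -4.14114642e-06]), np.float64(0.0016170708936180484))
red_1 [([0.591, -0.259, 0.001], 0.82), ([0.692, -0.127, 0.0], 0.72), ([0.541, 0.037, 0.128], 0.53)]
```

View pics/scene4.png

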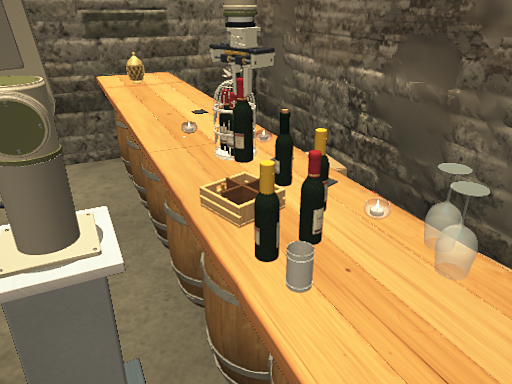

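Red held upright over the crate. Correct and lower.

Emit:
apply_moves(commands=[-0.33,-0.61,0,0,0,0,0,0,0,-1.5,0,0,0,0,0,0,-1.5,0,0,0,0])

```text
t: 14.12
tool_pos: [0.5351, 0.0261, 0.2781]
orientation: [-0.466, 3.097, 0.0]
force: [-0.4, -0.0, -7.2]
opening: 0.0296
```

Run:
```python
from h import *
st();goto(.535,.0265,.1954,107)
```

```text
t 14.12 pos [0.5351 0.0261 0.2781] jaw 107.1 z [ 0.009  0.001 -1.   ] F [-0.4 -0.  -7.2] open 0.0296 q [-0.05 -0.07  1.59  0.    1.62 -1.92]
d_cm [-0.01  0.04 -8.27] rot [-0.001  0.009 -0.002]
```

Emit:
apply_moves(commands=[0,0,-1.5,0,0,0,0,0,0,-2,0,0,0,0,0,0,-2,0,0,0,0,0,0,-1,0,0,0,0,0,0,-0.5,0,0,0,0,0,0,0,0,0,0,0])

```text
t: 14.88
tool_pos: [0.5324, 0.0263, 0.1992]
orientation: [-0.467, 3.104, 0.002]
force: [-0.4, -0.9, -7.8]
opening: 0.0303
```

Run:
```python
from h import *
st();goto(.535,.0265,.1954,107)
```

```text
t 14.88 pos [0.5324 0.0263 0.1992] jaw 107.1 z [ 0.002  0.002 -1.   ] F [-0.4 -0.9 -7.8] open 0.0303 q [-0.05 -0.04  1.7   0.    1.48 -1.92]
d_cm [ 0.26  0.02 -0.38] rot [-0.002  0.002 -0.002]
```

Emit:
apply_moves(commands=[0.2,0,-0.2,0,0,0,0,0,0,-0.1,0,0,0,0,0,0,-0.1,0,0,0,0,0,0,-0.1,0,0,0,0])

```text
t: 15.38
tool_pos: [0.536, 0.0263, 0.1963]
orientation: [-0.466, 3.1, 0.001]
force: [0.2, 0.3, -7.0]
opening: 0.0304
```

Run:
```python
from h import *
st();goto(.535,.0265,.1954,107)
```

```text
t 15.38 pos [0.536  0.0263 0.1963] jaw 107.1 z [ 0.006  0.002 -1.   ] F [ 0.2  0.3 -7. ] open 0.0304 q [-0.05 -0.04  1.7   0.    1.47 -1.92]
d_cm [-0.1   0.02 -0.09] rot [-0.002  0.006 -0.002]
```

Emit:
apply_moves(commands=[0,0,-0.1,0,0,0,0,0,0,-0.1,0,0,0,0,0,0,-0.1,0,0,0,0])

```text
t: 15.75
tool_pos: [0.5367, 0.0263, 0.1953]
orientation: [-0.466, 3.098, 0.001]
force: [-2.5, 0.6, 2.8]
opening: 0.0301
```

Run:
```python
from h import *
st()
```

```text
t 15.75 pos [0.5367 0.0263 0.1953] jaw 107.1 z [ 0.009  0.002 -1.   ] F [-2.5  0.6  2.8] open 0.0301 q [-0.05 -0.04  1.7   0.    1.47 -1.92]
```

On the floor (force reversed at the expected height). Release and go to gold_a.

Emit:
apply_moves(commands=[0,0,0,0,0,0,5,0,0,0,0,0,0,5,0,0,0,0,0,0,5,0,0,3,0,0,0,5,0,0,4,0,0,0,5,0,0,4,0,0,0,5,1,-1,1,0,0,0,6,3,-3,0,0,0,0,6])

```text
t: 16.75
tool_pos: [0.5782, -0.0128, 0.3221]
orientation: [-0.47, 3.09, -0.001]
force: [0.9, -0.4, 0.2]
opening: 0.0598
```

Emit:
apply_moves(commands=[3,-3,0,0,0,0,6,3,-3,0,0,0,0,6,3,-3,0,0,0,0,6,1,-1,0,0,0,0,6,0,0,0,0,0,0,6])

```text
t: 17.38
tool_pos: [0.6829, -0.1184, 0.3216]
orientation: [-0.467, 3.089, -0.003]
force: [0.1, 0.3, -0.2]
opening: 0.06
```

Run:
```python
from h import *
st();goto(.6925,-.128,.30,107)
for c in("top","scene"):
    p,d=read_camera(c);cv2.imwrite(f"pics/{c}5.png",p)
    for q in("red_1","gold_1"):print(q,[(np.round(w(r["point"],c),3).tolist(),round(r["conf"],2)) for r in spot_point(q,c)])
```

```text
t 17.38 pos [ 0.6829 -0.1184  0.3216] jaw 107.2 z [ 0.018  0.001 -1.   ] F [ 0.1  0.3 -0.2] open 0.06 q [-0.25  0.36  1.04  0.01  1.73 -2.12]
d_cm [ 0.96 -0.96 -2.16] rot [-0.001  0.018 -0.003]
red_1 [([0.588, -0.262, 0.003], 0.7), ([0.537, 0.03, 0.007], 0.56)]
gold_1 [([0.457, -0.281, -0.0], 0.76)]
red_1 [([0.587, -0.263, 0.007], 0.96)]
gold_1 [([0.696, -0.129, 0.003], 0.7), ([0.456, -0.282, -0.001], 0.66)]
```

Emit:
apply_moves(commands=[1.0,-1.0,0,0,0.018,0,6,0,0,-2,0,0,0,6,0,0,-2,0,0,0,6])

```text
t: 18.05
tool_pos: [0.693, -0.1252, 0.2863]
orientation: [-0.475, 3.098, -0.003]
force: [0.1, 0.5, -1.0]
opening: 0.0597
```

Run:
```python
from h import *
st();goto(.693,-.128,.186,107)
```

```text
t 18.05 pos [ 0.693  -0.1252  0.2863] jaw 107.4 z [ 0.007 -0.001 -1.   ] F [ 0.1  0.5 -1. ] open 0.0597 q [-0.25  0.4   1.05  0.    1.68 -2.13]
d_cm [ -0.    -0.28 -10.03] rot [ 0.001  0.007 -0.008]
```

Emit:
apply_moves(commands=[0,-0.3,-2,0,0.007,0,6,0,0,-2.5,0,0,0,6,0,0,-2.5,0,0,0,6,0,0,-2,0,0,0,6,0,0,-0.5,0,0,0,6,0,0,0,0,0,0,6])

```text
t: 18.8
tool_pos: [0.6904, -0.1274, 0.1834]
orientation: [0.477, -3.1, -0.002]
force: [-0.5, 0.2, 0.4]
opening: 0.0594
```

Run:
```python
from h import *
st();goto(.693,-.128,.186,107)
```

```text
t 18.8 pos [ 0.6904 -0.1274  0.1834] jaw 107.5 z [-0.005  0.    -1.   ] F [-0.5  0.2  0.4] open 0.0594 q [-0.25  0.43  1.2  -0.    1.52 -2.13]
d_cm [ 0.26 -0.06  0.26] rot [-0.    -0.005 -0.009]
```

Emit:
apply_moves(commands=[0.2,0,0.2,0,-0.005,0,6,0,0,0,0,0,0,4,0,0,0,0,0,0,3.4,0,0,0,0,0,0,2,0,0,0,0,0,0,0,0,0,0,0,0,0,0,0,0,0,0,0,0,0])

```text
t: 19.68
tool_pos: [0.6943, -0.1279, 0.1894]
orientation: [-0.477, 3.1, -0.003]
force: [-0.2, -0.2, -0.0]
opening: 0.03
```

Run:
```python
from h import *
st()
```

```text
t 19.68 pos [ 0.6943 -0.1279  0.1894] jaw 107.5 z [ 0.005 -0.001 -1.   ] F [-0.2 -0.2 -0. ] open 0.03 q [-0.25  0.42  1.19  0.    1.52 -2.13]
```

Emit:
apply_moves(commands=[0,0,1,0,0,0,0,0,0,2,0,0,0,0,0,0,3,0,0,0,0,0,0,3,0,0,0,0,-1,0.6,1,0,0,0,0,-2.5,1.4,0,0,0,0,0,-2.5,1.4,0,0,0,0,0,-2.5,1.4,0,0,0,0,0])

```text
t: 20.68
tool_pos: [0.6032, -0.0774, 0.2906]
orientation: [0.476, -3.103, -0.003]
force: [0.0, 0.4, -6.4]
opening: 0.0302
```

Emit:
apply_moves(commands=[-2,1.2,0,0,0,0,0,-1,0.5,0,0,0,0,0,0,0,0,0,0,0,0])

```text
t: 21.05
tool_pos: [0.5691, -0.0581, 0.2901]
orientation: [0.478, -3.101, -0.004]
force: [0.8, -0.5, -7.5]
opening: 0.03
```

Run:
```python
from h import *
st();goto(.559,-.0515,.1974,107)
```

```text
t 21.05 pos [ 0.5691 -0.0581  0.2901] jaw 107.5 z [-0.004  0.002 -1.   ] F [ 0.8 -0.5 -7.5] open 0.03 q [-0.19  0.04  1.45  0.    1.65 -2.07]
d_cm [-1.01  0.66 -9.27] rot [-0.002 -0.004 -0.009]
```

Emit:
apply_moves(commands=[-0.9,0.6,0,0,0,0,0,0,0,0,0,0,0,0])

```text
t: 21.3
tool_pos: [0.5601, -0.0522, 0.2899]
orientation: [0.478, -3.101, -0.004]
force: [0.9, 0.3, -6.6]
opening: 0.0302
```

Run:
```python
from h import *
st();goto(.559,-.0515,.1974,107)
c="scene";p,d=read_camera(c);cv2.imwrite("pics/scene6.png",p)
print([(np.round(w(r["point"],c),3).tolist(),round(r["conf"],2)) for r in spot_point("gold_1",c)])
```

```text
t 21.3 pos [ 0.5601 -0.0522  0.2899] jaw 107.5 z [-0.004  0.002 -1.   ] F [ 0.9  0.3 -6.6] open 0.0302 q [-0.18  0.01  1.48  0.    1.65 -2.06]
d_cm [-0.11  0.07 -9.25] rot [-0.002 -0.004 -0.009]
[([0.453, -0.284, -0.0], 0.92), ([0.559, -0.052, 0.105], 0.81)]
```

Emit:
apply_moves(commands=[0,0,-1.5,0,0,0,0,0,0,-2,0,0,0,0,0.1,0,-2,0,0,0,0,0.1,0,-2,0,0,0,0,0,0,-0.7,0,0,0,0,0,0,-0.1,0,0,0,0])

```text
t: 22.15
tool_pos: [0.5621, -0.0534, 0.1989]
orientation: [0.475, -3.098, -0.005]
force: [0.0, -0.1, -6.8]
opening: 0.0302
```

Run:
```python
from h import *
st();goto(.559,-.0515,.1974,107)
```

```text
t 22.15 pos [ 0.5621 -0.0534  0.1989] jaw 107.4 z [-0.008  0.002 -1.   ] F [ 0.  -0.1 -6.8] open 0.0302 q [-0.19  0.05  1.61  0.    1.49 -2.06]
d_cm [-0.31  0.19 -0.15] rot [-0.002 -0.008 -0.008]
```

Emit:
apply_moves(commands=[-0.2,0.15,0,0,-0.01,0,0,0,0,-0.1,0,0,0,0,0,0,-0.1,0,0,0,0])

```text
t: 22.52
tool_pos: [0.561, -0.0521, 0.1989]
orientation: [-0.475, 3.099, 0.001]
force: [-0.1, 0.3, -6.4]
opening: 0.0299
```

Run:
```python
from h import *
st();goto(.559,-.0515,.1974,107)
```

```text
t 22.52 pos [ 0.561  -0.0521  0.1989] jaw 107.4 z [ 0.006  0.001 -1.   ] F [-0.1  0.3 -6.4] open 0.0299 q [-0.19  0.04  1.62  0.    1.48 -2.06]
d_cm [-0.2   0.06 -0.15] rot [-0.001  0.006 -0.007]
```

Emit:
apply_moves(commands=[-0.1,0,-0.15,0,0,0,0,0,0,-0.1,0,0,0,0,0,0,-0.1,0,0,0,0])

```text
t: 22.9
tool_pos: [0.5608, -0.0522, 0.1974]
orientation: [-0.475, 3.097, -0.001]
force: [-1.8, 0.1, 3.1]
opening: 0.03
```

Run:
```python
from h import *
st();goto(.559,-.0515,.1974,107)
```

```text
t 22.9 pos [ 0.5608 -0.0522  0.1974] jaw 107.4 z [ 0.009  0.001 -1.   ] F [-1.8  0.1  3.1] open 0.03 q [-0.19  0.03  1.63  0.    1.47 -2.06]
d_cm [-0.18  0.07  0.  ] rot [-0.001  0.009 -0.008]
```

Emit:
apply_moves(commands=[0,0,0,0,0,0,5,0,0,0,0,0,0,5,0,0,0,0,0,0,5,0,0,3,0,0,0,5,0,0,4,0,0,0,5,0,0,4,0,0,0,5,-0.6,-1.4,0.5,0,0,0,6,-2,-4.4,0,0,0,0,6])

```text
t: 23.9
tool_pos: [0.5358, -0.1096, 0.3168]
orientation: [-0.481, 3.092, -0.002]
force: [0.2, -1.1, -0.3]
opening: 0.0593
```

Emit:
apply_moves(commands=[-2,-4.4,0,0,0,0,6,-2,-4.4,0,0,0,0,6,-2,-4.4,0,0,0,0,6,-1.2,-2.4,0,0,0,0,6,0,0,0,0,0,0,6])

```text
t: 24.52
tool_pos: [0.4574, -0.2736, 0.3121]
orientation: [-0.476, 3.097, 0.001]
force: [-0.1, 0.3, 0.5]
opening: 0.0601
```

Run:
```python
from h import *
st();goto(.456,-.2815,.186,107)
for c in("top","scene"):
    p,d=read_camera(c);cv2.imwrite(f"pics/{c}7.png",p)
    for q in("red_1","gold_1"):print(q,[(np.round(w(r["point"],c),3).tolist(),round(r["conf"],2)) for r in spot_point(q,c)])
```

```text
t 24.52 pos [ 0.4574 -0.2736  0.3121] jaw 107.5 z [ 0.008  0.002 -1.   ] F [-0.1  0.3  0.5] open 0.0601 q [-0.64 -0.08  1.53  0.01  1.68 -2.51]
d_cm [ -0.14  -0.79 -12.61] rot [-0.002  0.008 -0.008]
red_1 [([0.588, -0.26, 0.001], 0.72), ([0.537, 0.033, 0.007], 0.54)]
gold_1 [([0.558, -0.048, 0.008], 0.61)]
red_1 [([0.587, -0.261, 0.002], 0.74)]
gold_1 [([0.454, -0.281, 0.0], 0.8)]
```

Emit:
apply_moves(commands=[-0.1,-0.75,-2,0,0.004,0,6,0,0,-3,0,0,0,6,0,0,-3,0,0,0,6,0,0,-1.5,0,0,0,6,0,0,0,0,0,0,6])

```text
t: 25.45
tool_pos: [0.4583, -0.2769, 0.2109]
orientation: [-0.491, 3.099, 0.003]
force: [-0.8, 0.1, 0.1]
opening: 0.0598
```

Run:
```python
from h import *
st();goto(.456,-.2815,.186,107)
```

```text
t 25.45 pos [ 0.4583 -0.2769  0.2109] jaw 108.0 z [ 0.003  0.003 -1.   ] F [-0.8  0.1  0.1] open 0.0598 q [-0.64 -0.04  1.68  0.    1.5  -2.53]
d_cm [-0.23 -0.46 -2.49] rot [-0.003  0.003 -0.017]
```

Emit:
apply_moves(commands=[-0.23,-0.46,-1.2,0,0,0,6,0,0,-1,0,0,0,6,0,0,0,0,0,0,4.5])

```text
t: 25.82
tool_pos: [0.4568, -0.2826, 0.1894]
orientation: [-0.491, 3.097, -0.001]
force: [0.3, 0.5, 0.7]
opening: 0.054
```

Run:
```python
from h import *
st();goto(.456,-.2815,.186,107)
```

```text
t 25.82 pos [ 0.4568 -0.2826  0.1894] jaw 108.0 z [ 0.006  0.001 -1.   ] F [0.3 0.5 0.7] open 0.054 q [-0.65 -0.03  1.71  0.    1.46 -2.54]
d_cm [-0.08  0.11 -0.34] rot [-0.001  0.006 -0.018]
```

Emit:
apply_moves(commands=[0,0,0,0,0,0,4,0,0,0,0,0,0,3.4,0,0,0,0,0,0,2,0,0,0,0,0,0,0,0,0,0,0,0,0,0,0,0,0,0,0,0,0,0,0,0,0,0,0,0])

```text
t: 26.7
tool_pos: [0.4575, -0.2832, 0.1908]
orientation: [-0.49, 3.096, -0.004]
force: [0.4, -0.6, -0.2]
opening: 0.03
```

Run:
```python
from h import *
st();goto(.457,.0025,.29,107)
```

```text
t 26.7 pos [ 0.4575 -0.2832  0.1908] jaw 108.0 z [ 0.008 -0.001 -1.   ] F [ 0.4 -0.6 -0.2] open 0.03 q [-0.65 -0.03  1.7   0.    1.46 -2.54]
d_cm [-0.05 28.57  9.92] rot [ 0.001  0.007 -0.017]
```

Emit:
apply_moves(commands=[0,0,1,0,0,0,0,0,0,2,0,0,0,0,0,0,3,0,0,0,0,0,0,3,0,0,0,0,0,1,2,0,0,0,0,0,3,0,0,0,0,0,0,4,0,0,0,0,0,0,4,0,0,0,0,0])

```text
t: 27.7
tool_pos: [0.4529, -0.1592, 0.3003]
orientation: [0.484, -3.101, -0.013]
force: [-0.6, -0.1, -6.0]
opening: 0.0303
```

Run:
```python
from h import *
st();goto(.457,.0025,.30,107)
```

```text
t 27.7 pos [ 0.4529 -0.1592  0.3003] jaw 107.7 z [-0.004  0.008 -1.   ] F [-0.6 -0.1 -6. ] open 0.0303 q [-0.45 -0.21  1.67  0.01  1.69 -2.33]
d_cm [ 0.41 16.17 -0.03] rot [-0.008 -0.004 -0.013]
```

Emit:
apply_moves(commands=[0.1,4,0,0,0,0,0,0.1,4,0,0,0,0,0,0.1,4,0,0,0,0,0,0.1,2,0,0,0,0,0,0,0.5,0,0,0,0,0,0,0,0,0,0,0,0])

```text
t: 28.45
tool_pos: [0.4537, -0.0066, 0.2994]
orientation: [0.489, -3.095, -0.017]
force: [0.4, -0.3, -7.0]
opening: 0.0304
```

Run:
```python
from h import *
st();goto(.457,.0025,.1988,107)
c="scene";p,d=read_camera(c);cv2.imwrite("pics/scene8.png",p)
print([(np.round(w(r["point"],c),3).tolist(),round(r["conf"],2)) for r in spot_point("gold_1",c)])
```

```text
t 28.45 pos [ 0.4537 -0.0066  0.2994] jaw 108.0 z [-0.009  0.01  -1.   ] F [ 0.4 -0.3 -7. ] open 0.0304 q [-0.13 -0.28  1.73  0.01  1.7  -2.02]
d_cm [  0.33   0.91 -10.06] rot [-0.01  -0.009 -0.017]
[([0.449, -0.007, 0.109], 0.94), ([0.561, -0.053, 0.01], 0.87), ([0.695, 0.073, 0.001], 0.65)]
```

Emit:
apply_moves(commands=[0.3,0.85,0,-0.01,-0.015,0,0,0,0,0,0,0,0,0,0,0,-1.5,0,0,0,0])

```text
t: 28.92
tool_pos: [0.4579, 0.0002, 0.285]
orientation: [-0.483, 3.095, -0.005]
force: [-0.1, 0.9, -6.9]
opening: 0.0305
```

Run:
```python
from h import *
st();goto(.457,.0025,.1988,107)
```

```text
t 28.93 pos [4.579e-01 2.000e-04 2.850e-01] jaw 107.8 z [ 0.009 -0.002 -1.   ] F [-0.1  0.9 -6.9] open 0.0305 q [-0.11 -0.29  1.77 -0.    1.66 -1.99]
d_cm [-0.09  0.23 -8.62] rot [ 0.002  0.009 -0.013]
```

Emit:
apply_moves(commands=[-0.1,0.25,-1,0,0,0,0,0,0,-2,0,0,0,0,0,0,-2,0,0,0,0,0,0,-1.5,0,0,0,0,0,0,-0.7,0,0,0,0,0,0,-0.1,0,0,0,0])

```text
t: 29.68
tool_pos: [0.4543, 0.0031, 0.2042]
orientation: [-0.483, 3.101, -0.002]
force: [-0.4, 0.4, -7.3]
opening: 0.0302
```

Run:
```python
from h import *
st();goto(.457,.0025,.1988,107)
```

```text
t 29.68 pos [0.4543 0.0031 0.2042] jaw 107.7 z [ 0.003 -0.001 -1.   ] F [-0.4  0.4 -7.3] open 0.0302 q [-0.11 -0.27  1.9  -0.    1.51 -1.99]
d_cm [ 0.27 -0.06 -0.54] rot [ 0.001  0.003 -0.013]
```

Emit:
apply_moves(commands=[0.27,0,-0.2,0,-0.004,0,0,0,0,-0.15,0,0,0,0,0,0,-0.1,0,0,0,0,0,0,-0.1,0,0,0,0])

```text
t: 30.18
tool_pos: [0.4586, 0.0029, 0.2005]
orientation: [-0.482, 3.094, -0.005]
force: [0.0, 0.3, -6.4]
opening: 0.0297
```

Run:
```python
from h import *
st();goto(.457,.0025,.1988,107)
```

```text
t 30.18 pos [0.4586 0.0029 0.2005] jaw 107.7 z [ 0.011 -0.001 -1.   ] F [ 0.   0.3 -6.4] open 0.0297 q [-0.11 -0.27  1.9  -0.    1.5  -1.99]
d_cm [-0.16 -0.04 -0.17] rot [ 0.001  0.011 -0.012]
```

Emit:
apply_moves(commands=[-0.1,0,-0.12,0,0,0,0,0,0,-0.1,0,0,0,0,0,0,-0.1,0,0,0,0,0,0,-0.1,0,0,0,0])

```text
t: 30.68
tool_pos: [0.4585, 0.0029, 0.1988]
orientation: [-0.482, 3.091, -0.005]
force: [-2.8, 0.7, 4.5]
opening: 0.0304
```

Run:
```python
from h import *
st();goto(.457,.0025,.1988,107)
```

```text
t 30.68 pos [0.4585 0.0029 0.1988] jaw 107.7 z [ 0.014 -0.001 -1.   ] F [-2.8  0.7  4.5] open 0.0304 q [-0.11 -0.27  1.9   0.    1.49 -1.99]
d_cm [-0.15 -0.04  0.  ] rot [ 0.001  0.014 -0.013]
```

Emit:
apply_moves(commands=[0,0,0,0,0,0,5,0,0,0,0,0,0,5,0,0,0,0,0,0,5,0,0,3,0,0,0,5,0,0,4,0,0,0,5,0,0,4,0,0,0,5,0.6,-1.4,0.5,0,0,0,6,2,-4,0,0,0,0,6])

```text
t: 31.68
tool_pos: [0.4854, -0.0509, 0.3174]
orientation: [-0.487, 3.086, -0.007]
force: [0.5, 0.1, -1.2]
opening: 0.0598
```

Emit:
apply_moves(commands=[2,-4,0,0,0,0,6,2,-4,0,0,0,0,6,2,-4,0,0,0,0,6,2,-4,0,0,0,0,6,1.2,-2.4,0,0,0,0,6,0,0,0,0,0,0,6])

```text
t: 32.42
tool_pos: [0.5787, -0.2463, 0.3085]
orientation: [-0.483, 3.094, -0.001]
force: [-0.0, 0.1, 0.1]
opening: 0.0602
```

Run:
```python
from h import *
st();goto(.588,-.262,.188,107)
for c in("top","scene"):
    p,d=read_camera(c);cv2.imwrite(f"pics/{c}9.png",p)
    for q in("red_1","gold_1"):print(q,[(np.round(w(r["point"],c),3).tolist(),round(r["conf"],2)) for r in spot_point(q,c)])
```

```text
t 32.42 pos [ 0.5787 -0.2463  0.3085] jaw 107.7 z [ 0.01   0.001 -1.   ] F [-0.   0.1  0.1] open 0.0602 q [-0.49  0.18  1.27  0.01  1.68 -2.37]
d_cm [  0.93  -1.57 -12.05] rot [-0.001  0.01  -0.013]
red_1 [([0.588, -0.264, 0.003], 0.69), ([0.538, 0.029, 0.01], 0.68)]
gold_1 [([0.458, 0.005, 0.008], 0.52)]
red_1 [([0.588, -0.26, 0.002], 0.62)]
gold_1 [([0.562, -0.052, 0.011], 0.81), ([0.454, 0.005, 0.007], 0.73)]
```

Emit:
apply_moves(commands=[0.95,-1.6,-2,0,0.005,0,6,0,0,-3,0,0,0,6,0,0,-2,0,0,0,6,0,0,0,0,0,0,6])

```text
t: 33.22
tool_pos: [0.5893, -0.2569, 0.2427]
orientation: [-0.494, 3.09, -0.007]
force: [-0.1, -0.4, -0.4]
opening: 0.0602
```

Run:
```python
from h import *
st();goto(.588,-.262,.188,107)
```

```text
t 33.23 pos [ 0.5893 -0.2569  0.2427] jaw 108.2 z [ 0.013 -0.002 -1.   ] F [-0.1 -0.4 -0.4] open 0.0602 q [-0.49  0.22  1.34  0.    1.57 -2.38]
d_cm [-0.13 -0.51 -5.47] rot [ 0.002  0.013 -0.02 ]
```

Emit:
apply_moves(commands=[-0.1,-0.5,-2,0,0.01,0,6,0,0,-2,0,0,0,6,0,0,-1,0,0,0,6,0,0,0,0,0,0,5])

```text
t: 33.72
tool_pos: [0.5887, -0.2622, 0.1912]
orientation: [-0.496, 3.098, -0.006]
force: [0.2, 0.8, -0.3]
opening: 0.0536
```

Run:
```python
from h import *
st();goto(.588,-.262,.188,107)
```

```text
t 33.73 pos [ 0.5887 -0.2622  0.1912] jaw 108.2 z [ 0.004 -0.003 -1.   ] F [ 0.2  0.8 -0.3] open 0.0536 q [-0.5   0.26  1.4  -0.    1.48 -2.39]
d_cm [-0.07  0.02 -0.32] rot [ 0.003  0.004 -0.021]
```

Emit:
apply_moves(commands=[0,0,0,0,0,0,4,0,0,0,0,0,0,3.4,0,0,0,0,0,0,2,0,0,0,0,0,0,0,0,0,0,0,0,0,0,0,0,0,0,0,0,0,0,0,0,0,0,0,0])

```text
t: 34.6
tool_pos: [0.5893, -0.2627, 0.1926]
orientation: [-0.496, 3.097, -0.008]
force: [0.5, -0.1, -1.5]
opening: 0.03
```

Run:
```python
from h import *
st()
```

```text
t 34.6 pos [ 0.5893 -0.2627  0.1926] jaw 108.2 z [ 0.006 -0.005 -1.   ] F [ 0.5 -0.1 -1.5] open 0.03 q [-0.5   0.26  1.39 -0.    1.48 -2.39]
```

Emit:
apply_moves(commands=[0,0,1,0,0,0,0,0,0,2,0,0,0,0,0,0,3,0,0,0,0,0,0,3,0,0,0,0,-1,0.6,1,0,0,0,0,-2.5,2,0,0,0,0,0,-2.5,2.5,0,0,0,0,0,-2,2.5,0,0,0,0,0])

```text
t: 35.6
tool_pos: [0.5033, -0.1835, 0.2949]
orientation: [0.494, -3.102, 0.001]
force: [0.2, 1.0, -7.6]
opening: 0.0303
```

Run:
```python
from h import *
st();goto(.481,-.0755,.30,107)
```

```text
t 35.6 pos [ 0.5033 -0.1835  0.2949] jaw 108.1 z [-0.001 -0.001 -1.   ] F [ 0.2  1.  -7.6] open 0.0303 q [-0.44 -0.06  1.55 -0.    1.66 -2.33]
d_cm [-2.23 10.8   0.51] rot [ 0.001 -0.001 -0.019]
```

Final TCP height for this one: 0.2006.

Emit:
apply_moves(commands=[-0.9,3,0,0,0,0,0,-0.7,3,0,0,0,0,0,-0.4,2.5,0,0,0,0,0,0,0.5,0,0,0,0,0,0,0,0,0,0,0,0])

```text
t: 36.22
tool_pos: [0.4769, -0.0879, 0.2936]
orientation: [0.496, -3.099, -0.002]
force: [-0.3, 0.3, -8.8]
opening: 0.0303
```

Run:
```python
from h import *
st();goto(.481,-.0755,.2006,107)
c="scene";p,d=read_camera(c)
print([(np.round(w(r["point"],c),3).tolist(),round(r["conf"],2)) for r in spot_point("red_1",c)])
```

```text
t 36.23 pos [ 0.4769 -0.0879  0.2936] jaw 108.2 z [-0.003  0.001 -1.   ] F [-0.3  0.3 -8.8] open 0.0303 q [-0.29 -0.2   1.68 -0.    1.67 -2.18]
d_cm [ 0.41  1.24 -9.3 ] rot [-0.001 -0.003 -0.021]
[([0.471, -0.084, 0.105], 0.79)]
```

Emit:
apply_moves(commands=[0.4,1.15,0,0,-0.008,0,0,0,0,0,0,0,0,0,0,0,-1.5,0,0,0,0])

```text
t: 36.7
tool_pos: [0.4824, -0.0777, 0.2791]
orientation: [-0.491, 3.096, -0.002]
force: [-0.2, -0.7, -8.7]
opening: 0.03
```

Run:
```python
from h import *
st();goto(.481,-.0755,.2006,107)
c="scene";p,d=read_camera(c);cv2.imwrite("pics/s10.png",cv2.resize(p[60:260,160:360],(600,600)))
print([(np.round(w(r["point"],c),3).tolist(),round(r["conf"],2)) for r in spot_point("red_1",c)])
```

```text
t 36.7 pos [ 0.4824 -0.0777  0.2791] jaw 108.0 z [ 0.007 -0.    -1.   ] F [-0.2 -0.7 -8.7] open 0.03 q [-0.27 -0.2   1.7   0.    1.63 -2.15]
d_cm [-0.14  0.22 -7.85] rot [ 0.     0.007 -0.018]
[([0.477, -0.078, 0.09], 0.97)]
```

View pics/s10.png

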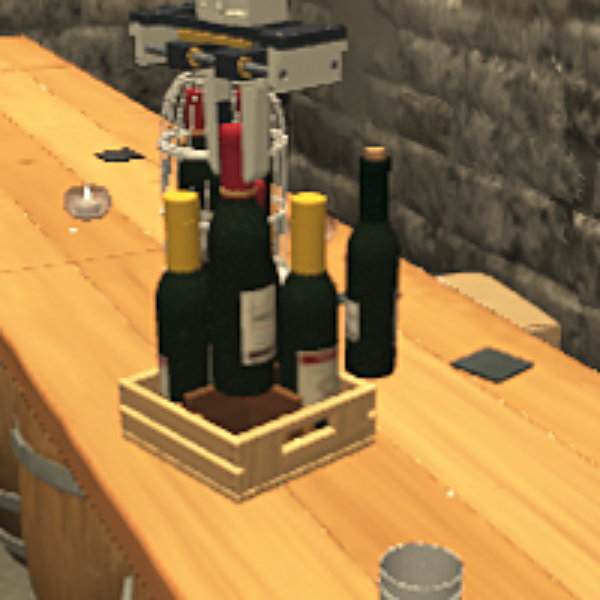

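The picture shows both golds upright in opposite compartments at px (182,300) and (308,310), with the red hanging clear of them over the last compartment at (243,290). Lower it.

Emit:
apply_moves(commands=[-0.1,0.2,-1,0,0,0,0,0,0,-2,0,0,0,0,0,0,-2,0,0,0,0,0,0,-1,0,0,0,0,0,0,-0.5,0,0,0,0,0,0,-0.1,0,0,0,0])

```text
t: 37.55
tool_pos: [0.4783, -0.075, 0.205]
orientation: [0.491, -3.102, -0.004]
force: [0.2, -0.0, -7.6]
opening: 0.03
```

Run:
```python
from h import *
st();goto(.481,-.0755,.2006,107)
```

```text
t 37.55 pos [ 0.4783 -0.075   0.205 ] jaw 108.0 z [-0.001  0.002 -1.   ] F [ 0.2 -0.  -7.6] open 0.03 q [-0.26 -0.18  1.82  0.    1.51 -2.15]
d_cm [ 0.27 -0.05 -0.44] rot [-0.002 -0.001 -0.017]
```

Emit:
apply_moves(commands=[0.25,0,-0.15,0,-0.006,0,0,0,0,-0.1,0,0,0,0,0,0,-0.1,0,0,0,0,0,0,-0.1,0,0,0,0])

```text
t: 38.05
tool_pos: [0.4821, -0.0753, 0.2024]
orientation: [-0.49, 3.095, -0.0]
force: [-0.3, 0.4, -7.3]
opening: 0.0303
```

Run:
```python
from h import *
st();goto(.481,-.0755,.2006,107)
```

```text
t 38.05 pos [ 0.4821 -0.0753  0.2024] jaw 108.0 z [ 0.008  0.001 -1.   ] F [-0.3  0.4 -7.3] open 0.0303 q [-0.26 -0.18  1.82  0.    1.49 -2.15]
d_cm [-0.11 -0.02 -0.18] rot [-0.001  0.008 -0.017]
```

Emit:
apply_moves(commands=[-0.1,0,-0.12,0,0,0,0,0,0,-0.1,0,0,0,0,0,0,-0.1,0,0,0,0,0,0,-0.1,0,0,0,0])

```text
t: 38.55
tool_pos: [0.4821, -0.0754, 0.2005]
orientation: [-0.489, 3.092, -0.002]
force: [-2.9, 0.1, 4.1]
opening: 0.0299
```

Run:
```python
from h import *
st();goto(.481,-.0755,.2006,107)
```

```text
t 38.55 pos [ 0.4821 -0.0754  0.2005] jaw 108.0 z [ 0.012  0.001 -1.   ] F [-2.9  0.1  4.1] open 0.0299 q [-0.26 -0.18  1.83  0.    1.48 -2.15]
d_cm [-0.11 -0.01  0.01] rot [-0.001  0.012 -0.017]
```

Down. Release and retreat up and aside.

Emit:
apply_moves(commands=[0,0,0,0,0,0,5,0,0,0,0,0,0,5,0,0,0,0,0,0,5,0,0,3,0,0,0,5,0,0,4,0,0,0,5,0,0,4,0,0,0,5,-0.6,-1.4,0.5,0,0,0,6,0,-4,0,0,0,0,6])

```text
t: 39.55
tool_pos: [0.4769, -0.1294, 0.3197]
orientation: [-0.495, 3.087, -0.005]
force: [0.5, 0.2, 0.2]
opening: 0.0595
```

Emit:
apply_moves(commands=[0,-5,0,0,0,0,6,0,-5,0,0,0,0,6,0,-5,0,0,0,0,6,0,-4,0,0,0,0,6,0,0,0,0,0,0,6,0,0,0,0,0,0,6])

```text
t: 40.3
tool_pos: [0.4725, -0.3287, 0.3132]
orientation: [-0.49, 3.092, 0.002]
force: [-0.1, -0.4, 0.5]
opening: 0.06
```

Run:
```python
from h import *
st()
ims=[]
for c in("top","scene"):
    p,d=read_camera(c);ims.append(p)
    for q in("red_1","gold_1","opened","cup","partition"):print(c,q,[(np.round(w(r["point"],c),3).tolist(),round(r["conf"],2)) for r in spot_point(q,c)])
    if c=="top":
        X=cloud(c,d).reshape(-1,3)
        for n,xy in dict(A=(.535,.0265),B=(.559,-.0515),C=(.481,-.0755),D=(.457,.0025)).items():
            S=X[(np.hypot(X[:,0]-xy[0],X[:,1]-xy[1])<.03)&(X[:,2]>.225)&(X[:,2]<.26)];print(n,len(S),S.mean(0).round(4),np.percentile(S[:,2],[50,95]).round(4))
cv2.imwrite("pics/f.png",np.hstack([cv2.resize(ims[0][120:270,180:330],(400,400)),cv2.resize(ims[1][80:250,170:340],(400,400))]))
```

```text
t 40.3 pos [ 0.4725 -0.3287  0.3132] jaw 108.0 z [ 0.01   0.003 -1.   ] F [-0.1 -0.4  0.5] open 0.06 q [-0.7   0.04  1.42  0.01  1.68 -2.59]
top red_1 [([0.48, -0.074, 0.013], 0.9), ([0.536, 0.03, 0.01], 0.72)]
top gold_1 [([0.46, 0.002, 0.01], 0.83), ([0.559, -0.051, 0.009], 0.68)]
top opened [([0.693, 0.075, -0.001], 0.62), ([0.537, 0.029, 0.01], 0.58)]
top cup [([0.477, -0.399, -0.003], 0.49)]
top partition [([0.509, -0.025, 0.01], 0.56), ([0.458, 0.003, 0.008], 0.33)]
A 96 [0.5345 0.0274 0.2414] [0.2417 0.2455]
B 108 [ 0.5576 -0.0516  0.2436] [0.2443 0.2477]
C 95 [ 0.48   -0.0739  0.2411] [0.2415 0.2456]
D 109 [0.4582 0.0038 0.2437] [0.2441 0.2477]
scene red_1 [([0.48, -0.073, 0.014], 0.89)]
scene gold_1 [([0.455, 0.006, 0.006], 0.95), ([0.565, -0.053, 0.012], 0.91)]
scene opened [([0.694, 0.075, 0.0], 0.6)]
scene cup [([0.477, -0.399, 0.002], 0.81)]
scene partition [([0.505, -0.024, 0.009], 0.49), ([0.457, 0.004, 0.006], 0.42)]
```

View pics/f.png

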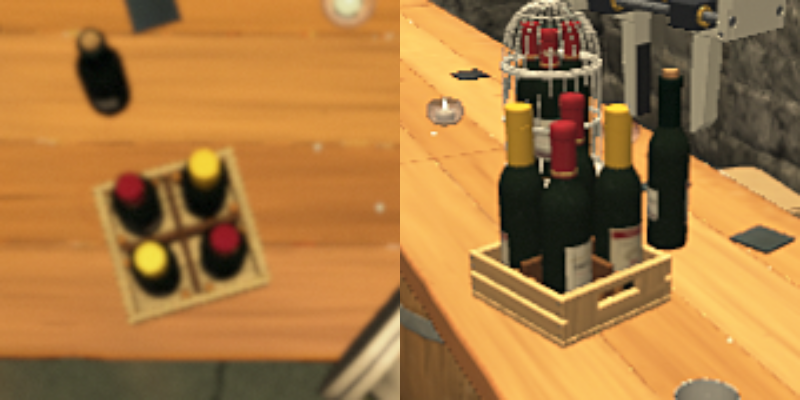

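All four are upright, golds and reds on opposite diagonals, and the partition is in place. I'll hand in.

```bash
python3 -c "
from plant import *
print(close_job())"
```

```text
the job is handed in; nothing more can be done
None
```

The mixed crate is made up and handed in at about 41 s of the 104 s allowed; `close_job()` reports no verdict.

- **Partition:** It went in first. It sits on the crate floor with its ends between the dowels; the fit put it 8.2 mm above the crate origin, against 8 mm expected. The robot did not handle it again, and it still showed in place at the end.
- **Bottles:** The two golds and the two reds stand upright on opposite diagonals, one to a compartment. Each was lowered until the force reversed at the expected height, at about 3–5 N, and only then released. In the last top view their necks are within about 2 mm of the compartment centres, and their tops are at floor height.
- **Left alone:** The opened bottle and the cup are where they started. The caged bottles look undisturbed in the pictures. The gripper was clear of everything at the end.

**Disagreements in the last checks:**
- The scene camera missed the rear red bottle because the others hide it; the top camera saw it.
- The networks also gave a few false hits. The top camera marked a red as the opened bottle (0.58), and both cameras marked a gold as the partition (0.33 and 0.42). The pictures rule these out.

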